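# Lock the bayonet test plug into its socket

## Task

Pick up the bayonet test plug by its cross-bar handle, put it down into the round socket on the worktop with its three pins through the three slots, and twist it clockwise (seen from above) until its pins have cammed it down tight and it comes up solidly against the stop inside. Do not force it, neither on the way in nor at the stop; then let go and leave it locked, with the counter, wire spool and screwdriver left where they are.

Things in the scene. Friction and masses are not known exactly. Their poses are not given: they have to be found in the camera images.
- plug: loose bayonet plug, 0.2 to 0.33 kg, 72 mm tall, standing upright on the worktop. Origin at the centre of its underside, z up its axis, x along its handle bar. Steel barrel 44 mm diameter (chamfered to 38 mm over the lowest 5 mm); dark knurled collar 54 mm diameter from 29 to 37 mm height; black cross-bar handle above
- plug_handle (a point): middle of the handle bar, 62 mm above the plug's origin on its axis. The bar lies along the plug's x: 78 mm long, 14 mm thick (along y), from 52 to 72 mm height; below it a web 34 mm long and 10 mm thick down to the collar at 37 mm
- plug_pins (a point): on the plug's axis at the height of its pins, 10 mm above its origin. Three round radial pins, 6 mm diameter, tips 31 mm from the axis, at 0, 120 and 240 degrees from the plug's +x
- socket: bayonet socket fixed on the worktop: aluminium foot plate 118x118x10 mm, round housing 92 mm diameter, its top (rim) 45 mm high. Origin at the centre of the foot's underside, z up the bore axis
- socket_rim (a point): centre of the bore at the rim's top, 45 mm above the socket's origin. Bore 47 mm diameter through the 6 mm thick rim; three slots 9 mm wide, edges chamfered, out to 35 mm from the axis, at 0, 120 and 240 degrees from the socket's +x. Any pin may use any slot: the plug enters when the two x axes differ by a multiple of 120 degrees
- socket_seat (a point): top of the free sprung seat in the bore, 25 mm above the socket's origin; its spring pushes with 2 N at first touch, 1.7 N more per mm. Below the rim the pins run in grooves with 1.6 mm play up and down. Pressed in at the slots, the pins bottom with the plug's origin 21.4 mm above the socket's (about 8 N). Turning starts there
- groove_end (a point): on the bore axis, 18 mm above the socket's origin: the plug's origin comes here when locked (spring 14 N). From the slots, clockwise from above, the grooves run level for 11 to 33 degrees, then fall 5 mm over 44 degrees to a stop 55 to 77 degrees from the slots: varying, unseen, felt as a sharp torque rise. Drag before it up to 0.6 N m; 1.5 N m at the stop is too much. Friction holds it
- tally_counter: bystander: small pale grey tally counter, 42x54x48 mm, standing to the right of the plug, beyond the black cord that lies on the worktop; origin at the centre of its underside
- spool_black: bystander: black wire spool, 68 mm diameter, 51 mm tall, standing to the left of the socket; origin at the centre of its underside
- screwdriver_a: bystander: screwdriver with yellow handle, 183 mm long, 24 mm high, lying to the right beyond the plug; origin at its middle, underside
Mind the look-alikes: they are no part of the job. Leave any blue, pink or purple look-alike of the plug alone.

How it is judged:
On the way, in this order (a step that is already met when the one before it is completed fails the run):
1. the plug is lifted off the worktop (50 mm) (height (world z) of plug above 0.05 m), for 0.1 s.
2. the plug is in the socket with its pins through the slots (horizontal distance between plug and socket below 0.004 m and z of plug in the frame of socket below 0.0245 m), for 0.05 s.
3. the pins are turned up against the stop, cammed down ((contact force between plug and groove_stop_0 above 4 N or contact force between plug and groove_stop_1 above 4 N or contact force between plug and groove_stop_2 above 4 N) and z of plug in the frame of socket below 0.019 m), for 0.05 s.
At the end, for the whole second after the job is handed in: the plug sits locked in the socket, upright within 0.06 rad, within 4 mm of the bore axis, its origin less than 19 mm above the socket's (cammed down to within 1 mm of the end of the grooves), at rest and released (horizontal distance between plug and socket below 0.004 m and z of plug in the frame of socket below 0.019 m and angle between plug's own z axis and vertical below 0.06 rad and linear speed of plug below 0.01 m/s); the robot touches nothing.
It fails at once if the plug is forced: the contact forces between it and the socket add up to more than 100 N (pressing hard, or over-tightening at the stop) (contact force between plug and socket above 100 N).
It fails at once if a bystander is disturbed (moved more than 20 mm) (distance of any of tally_counter, spool_black, screwdriver_a from where it was at the start of the episode above 0.02 m).
It also fails if it takes over 58 s, if anything falls off the work surface, if the arm or the gripper's body presses on something with over 40 N, if the wrist force passes 120 N, or if a joint passes its speed limit or range.

## Robot

A 6-joint arm with a two-finger parallel gripper is mounted at the origin on a cart in front of the work surface, level with it; the furniture and walls round the work are solid. World frame = base frame: x ahead of the robot, y to its left, z up, the work surface at z = 0. Lengths are in m, angles in rad, forces in N, time in s.
With the tool pointing down it reaches from about 0.375 to 0.975 m from the base axis. Payload 3.8 kg.
Tool frame: the origin (TCP) lies midway between the tips of the shut fingers; the grasp point (between the pads) lies 19 mm behind it; z points along the fingers, y is the direction in which the jaws open and shut (so a half turn about z gives the same grasp; the last joint's range is limited). The gripper opens to 85 mm and grips with 20 to 120 N. Pads are 22 mm wide; open, the fingers measure 114 mm over their backs; the gripper's body (76 mm by 85 mm) begins 54 mm behind the grasp point. The pads swing forward as they close: fully open they stand 13 mm farther back than shut.
Start: joints at [1.308, 0.264, 1.604, -0, 1.274, -0.037], TCP at [0.151, 0.658, 0.231] pointing down, gripper open.
Joint ranges: [-2.63, 2.63], [-0.94, 2.18], [0.31, 2.57], [-1.31, 4.45], [0, 2.66], [-2.55, 2.55]. Speed limits (rad/s): [2.57, 2.57, 3.14, 3.14, 3.14, 3.14].

## Interface

Orientations are given as a rotation vector (axis times angle).
In Python, from workcell import bot gives the robot as it stands.
- The arm moves only by the tool drive_tool, never from a script. Its argument "deltas" is a list of rows, each an object with "hand": the opening, from 0 (shut) to 1 (fully open); "offset": the shift along the world's x, y, z in cm, a list of three; "angular": the turn, a rotation vector about the world's x, y, z in degrees, a list of three. A call has 1 to 8 rows; each row is the pose to reach, as a shift and turn from the pose commanded when the call began; what a row does not reach only later rows make up. A row lasts 1/8 s, in which the tool goes at most 62.5 mm and 10.7 degrees, less where a joint would pass 70% of its speed; a pose out of reach is approached as far as the arm can. A call with a gripper value outside its range is refused whole. The fingers move at their own pace and stop on an object; "force" is the grip in N (left out, the last holds). Time passes only in rows, so rows that repeat a pose let the fingers close. It gives the time, the measured TCP pose, the force and the opening at its end, in the units of the state.
- bot.read_state(): the state, without advancing time (a new reading comes with each control period).
- bot.read_camera(name): name is "side" or "top" or "wrist"; returns a dict with "frame" (480x640x3 uint8, blue, green, red), "mtx" (3x3 intrinsics, pixels), "R" (3x3) and "t" (3): a world point X has camera coordinates R X + t. Camera axes: x right, y down, z forward; pixel columns grow to the right and rows downward; lengths in m; the calibration is good to about 2 mm. A picture is of the moment at which its call begins. There is no depth.
- bot.finish_job(): hands the job in, once; it reports no verdict.
The state is a dict: "time": time; "q": joint angles; "joint_vel": joint speeds; "joint_torque": joint torques, N m; "tool_pos": TCP position; "tcp_rot": TCP orientation; "wrist_force": force on the tool from outside, world axes, zero at the start; "torque": the same for the moment, N m; "width": opening from 0.0 (shut) to 1.0 (fully open).
Only numpy, scipy, OpenCV 4.12 (cv2) and the standard library are available. Lean on these libraries where they do the work, as an engineer would, in place of code of your own. Each camera call takes 0.05 s, during which the arm holds its last target. There are 200 camera calls.

## Working session

There is one attempt and no reset: what is moved stays moved. The work goes in short steps, Python scripts to look and compute and a tool call to move; the robot and the scene stay as the last step left them, time stands still between calls to the robot, and variables do not carry over. Pictures are saved under pics/ and viewed, about 8 in all and at most 12, crops included, and the job is handed in when it is done.

Besides the shell and the picture viewer there is one more tool, called after "Request:" as a command line: name --argument value ..., lists and objects as JSON in quotes. drive_tool: Moves the arm, as the interface text tells. Its arguments: {"type":"object","properties":{"deltas":{"type":"array"},"force":{"type":"number"}},"required":["deltas"]}

```bash
mkdir -p pics; cat > h.py <<'E'
import numpy as np, cv2
from workcell import bot
def ray(c,uv,z):
    d=np.linalg.inv(c['mtx'])@np.array([uv[0],uv[1],1.]); d=c['R'].T@d; o=-c['R'].T@c['t']
    return o+d*(z-o[2])/d[2]
def proj(c,X):
    p=c['mtx']@(c['R']@np.array(X,float)+c['t']); return p[:2]/p[2]
E
python3 - <<'E'
from h import *
ims=[]
for n in ("top","side"):
    c=bot.read_camera(n); np.savez(f'pics/{n}0.npz',**{k:c[k] for k in('frame','mtx','R','t')}); cv2.imwrite(f'pics/{n}0.png',c['frame'])
    print(n,-c['R'].T@c['t'],c['R'][2],c['mtx'][0,0])
s=bot.read_state(); print(s)
E
```

```text
top [ 0.42591732 -0.06112119  1.2238753 ] [ 0.1576106  -0.00863928 -0.98746355] 461.9886334418957
side [ 0.09928549 -0.87685808  0.50257388] [ 0.4890952   0.77067577 -0.40846633] 502.6554005335122
{'time': 0.1, 'q': array([ 1.30811132e+00,  2.64725528e-01,  1.60529126e+00, -1.25405601e-05,
        1.27367746e+00, -3.68952564e-02]), 'joint_vel': array([ 6.32630270e-04, -7.29670422e-04, -3.71421101e-03,  8.62435879e-06,
        8.39873806e-04, -1.47295214e-03]), 'joint_torque': array([ 1.47508113e-04, -5.16705287e+01, -3.68594134e+01, -9.32491980e-05,
        6.23632543e-03, -2.46307167e-05]), 'tool_pos': array([0.15094245, 0.65720916, 0.23002529]), 'tcp_rot': array([-0.35387686, -3.12129283,  0.00326671]), 'wrist_force': array([-0.39555996,  0.16871842, -0.10899005]), 'torque': array([-0.04384943,  0.04331564, -0.01889201]), 'width': 0.9970678296577444}
```

View pics/top0.png

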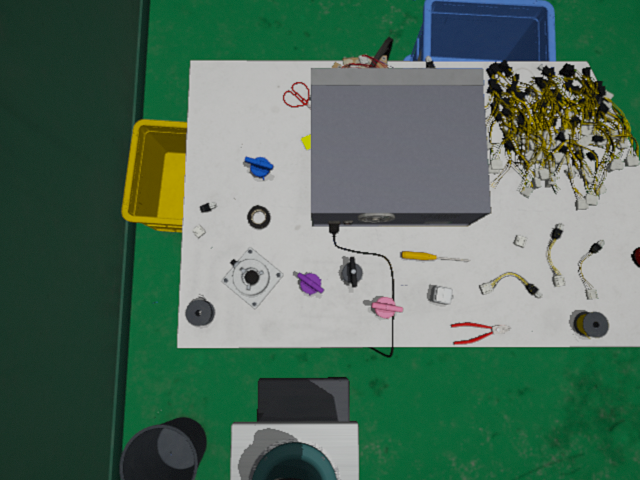

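View pics/side0.png

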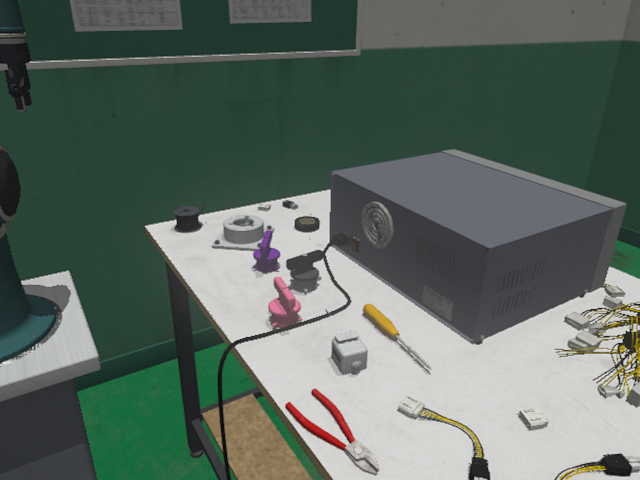

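Top view: plug (black bar) at about (352,271), socket at (251,277), purple look-alike between them at (309,283), and the instrument front at row ~225. Next I work out rough positions.

```bash
python3 - <<'E'
from h import *
c=np.load('pics/top0.npz')
for n,uv,z in [('plug',(352,271),.06),('socket',(251,277),.03),('purple',(309,283),.06),('pink',(385,308),.06),('boxfoot',(352,226),.0),('box top edge',(350,213),.2),('spool',(200,312),.05),('tally',(440,294),.04),('tableedge',(400,347),0)]:
    print(n,ray(c,uv,z).round(3))
cv2.imwrite('pics/crop1.png',cv2.resize(c['frame'][225:330,180:420],None,fx=3.3,fy=3.3,interpolation=cv2.INTER_CUBIC))
E
```

```text
plug [ 0.528 -0.146  0.06 ]
socket [0.516 0.112 0.03 ]
purple [ 0.498 -0.038  0.06 ]
pink [ 0.435 -0.228  0.06 ]
boxfoot [ 0.655 -0.152  0.   ]
box top edge [ 0.647 -0.133  0.2  ]
spool [0.427 0.235 0.05 ]
tally [ 0.47  -0.372  0.04 ]
tableedge [ 0.336 -0.273  0.   ]
```

View pics/crop1.png

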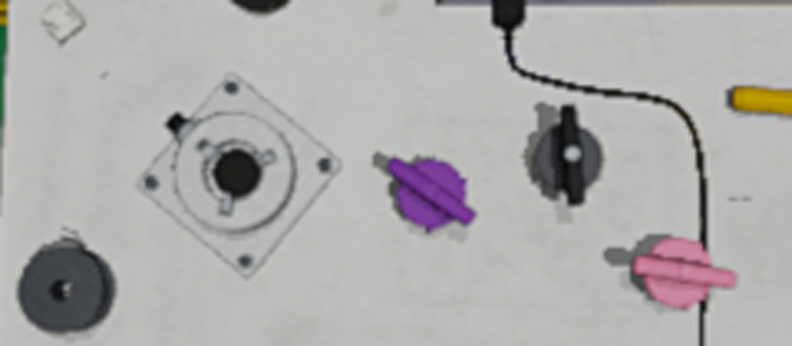

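Plug at about (0.528,-0.146) with its bar roughly along world x, socket at about (0.516,0.112). The slots show at crop (203,145), (268,155) and (225,208). Now I move over for a close look with the wrist camera.

Request:
drive_tool --deltas '[{"hand": 1,"offset": [5,-4,1],"angular": [0,0,4]},{"hand": 1,"offset": [10,-8,2],"angular": [0,0,8]},{"hand": 1,"offset": [15,-13,3],"angular": [0,0,13]},{"hand": 1,"offset": [19,-18,4],"angular": [0,0,13]},{"hand": 1,"offset": [23,-23,5],"angular": [0,0,13]},{"hand": 1,"offset": [26,-28,6],"angular": [0,0,13]},{"hand": 1,"offset": [28,-33,7],"angular": [0,0,13]},{"hand": 1,"offset": [30,-39,7],"angular": [0,0,13]}]'

```text
time: 1.1
tool_pos: [0.4498, 0.273, 0.3019]
tcp_rot: [-0.002, 3.14, 0.001]
wrist_force: [1.0, 0.6, -0.1]
width: 1.0
```

Request:
drive_tool --deltas '[{"hand": 1,"offset": [0,-6,0],"angular": [0,0,0]},{"hand": 1,"offset": [0,-12,0],"angular": [0,0,0]},{"hand": 1,"offset": [0,-15,0],"angular": [0,0,0]},{"hand": 1,"offset": [0,-15,0],"angular": [0,0,0]}]'

```text
time: 1.6
tool_pos: [0.4485, 0.1229, 0.3009]
tcp_rot: [-0.004, -3.141, 0.0]
wrist_force: [-1.0, -0.4, -0.6]
width: 1.001
```

```bash
python3 - <<'E'
from h import *
s=bot.read_state(); print(s['time'],s['tool_pos'],s['tcp_rot'],np.degrees(s['q']).round(1))
c=bot.read_camera('wrist'); np.savez('pics/w1.npz',**{k:c[k] for k in('frame','mtx','R','t')}); cv2.imwrite('pics/w1.png',c['frame'])
print(-c['R'].T@c['t'],c['R'],c['mtx'][0,0]); print(proj(c,[.516,.112,.045]),proj(c,[.528,-.146,.06]))
E
```

```text
1.6 [0.44848043 0.12288096 0.30086459] [-4.20614910e-03 -3.14125489e+00  3.95781597e-04] [ 12.3 -10.3 111.   -0.   79.3 -77.6]
[0.37769014 0.12330324 0.44352805] [[ 0.00222171  0.99999699 -0.00104043]
 [ 0.9611377  -0.00184815  0.27606322]
 [ 0.27606047 -0.00161332 -0.96113892]] 363.24842524148266
[315.16481546 259.68809695] [ 86.66480869 274.49345105]
```

View pics/w1.png

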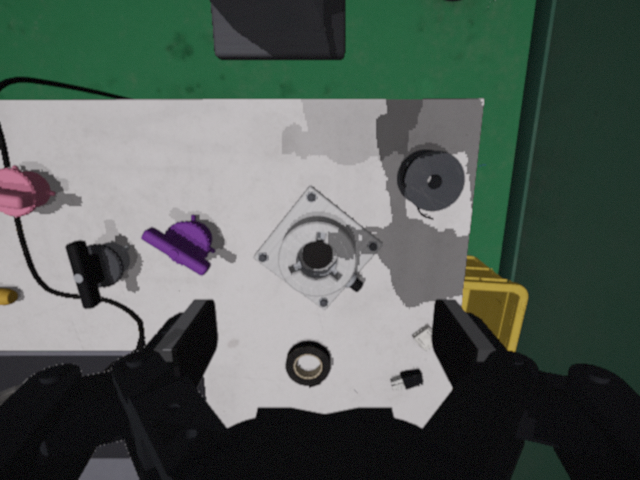

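Wrist view: socket centred near (318,255), plug bar at about (83,273), purple look-alike between them. I move closer to the socket.

Request:
drive_tool --deltas '[{"hand": 1,"offset": [1.5,-0.5,-5],"angular": [0,0,0]},{"hand": 1,"offset": [3,-1,-10],"angular": [0,0,0]},{"hand": 1,"offset": [4,-1,-12],"angular": [0,0,0]},{"hand": 1,"offset": [4,-1,-12],"angular": [0,0,0]},{"hand": 1,"offset": [4,-1,-12],"angular": [0,0,0]}]'

```text
time: 2.28
tool_pos: [0.4891, 0.1157, 0.182]
tcp_rot: [-0.004, 3.141, 0.001]
wrist_force: [0.2, -0.5, 0.2]
width: 1.002
```

```bash
python3 - <<'E'
from h import *
s=bot.read_state(); print(s['time'],s['tool_pos'],s['tcp_rot'])
c=bot.read_camera('wrist'); np.savez('pics/w2.npz',**{k:c[k] for k in('frame','mtx','R','t')})
u,v=proj(c,[.516,.112,.045]).astype(int);print(u,v)
x0,y0=max(u-110,0),max(v-110,0);print(x0,y0)
cv2.imwrite('pics/w2.png',cv2.resize(c['frame'][y0:y0+200,x0:x0+220],None,fx=3,fy=3,interpolation=cv2.INTER_CUBIC))
E
```

```text
2.275 [0.48914998 0.11574775 0.18204701] [-3.63166108e-03  3.14075208e+00  6.68586654e-04]
319 260
209 150
```

View pics/w2.png

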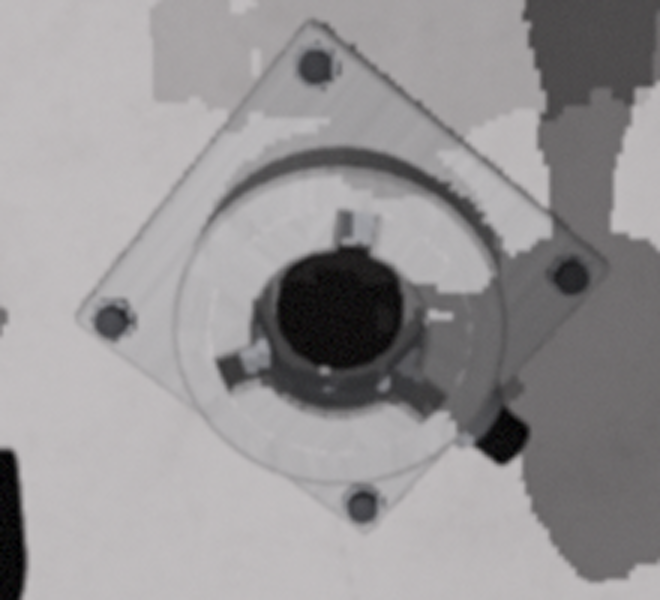

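The three slots are clear. Slot ends in the crop are at about (359,212), (225,376) and (436,402), foot corners at (312,18), (608,265), (365,532) and (77,315).

```bash
python3 - <<'E'
from h import *
c=np.load('pics/w2.npz')
w=lambda p,z: ray(c,(209+p[0]/3-.33,150+p[1]/3-.33),z)[:2]
f=np.array([w(p,.01) for p in [(312,18),(608,265),(365,532),(77,315)]]); print('foot',f.mean(0), np.linalg.norm(f-np.roll(f,1,0),axis=1), [np.degrees(np.arctan2(*(f[i]-f[j])[::-1])) for i,j in((0,2),(1,3))])
t=np.array([w(p,.045) for p in [(359,212),(225,376),(436,402)]])
A=np.c_[2*t,np.ones(3)];s=np.linalg.solve(A,(t**2).sum(1)); ctr=s[:2]; d=t-ctr
print('slots',ctr,np.sqrt(s[2]+ctr@ctr),np.degrees(np.arctan2(d[:,1],d[:,0])),t)
# rim and hole points
for P in [[(175,325),(504,325),(340,482),(205,415),(210,220),(497,255),(465,420)],[(253,315),(425,315),(300,400),(337,408),(370,405),(268,265)]]:
    t=np.array([w(p,.045) for p in P]);A=np.c_[2*t,np.ones(len(t))];s=np.linalg.lstsq(A,(t**2).sum(1),rcond=None)[0]; print(s[:2],np.sqrt(s[2]+s[:2]@s[:2]))
E
```

```text
foot [0.51546353 0.11395481] [0.11393928 0.11401501 0.11524066 0.11476723] [np.float64(-174.31309414924408), np.float64(95.78704206266097)]
slots [0.51617691 0.11368439] 0.03380029311234381 [170.96916954 -67.56472888  52.80064815] [[0.4827956  0.11898989]
 [0.52907643 0.0824424 ]
 [0.53661223 0.14060757]]
[0.51476952 0.11395467] 0.04529479055711193
[0.51432636 0.11346394] 0.024228618005571318
```

Request:
drive_tool --deltas '[{"hand": 1,"offset": [0.5,-5,1],"angular": [0,0,0]},{"hand": 1,"offset": [1,-11,1],"angular": [0,0,0]},{"hand": 1,"offset": [1,-17,1],"angular": [0,0,0]},{"hand": 1,"offset": [1,-22,1],"angular": [0,0,0]},{"hand": 1,"offset": [1,-26,1],"angular": [0,0,0]},{"hand": 1,"offset": [1,-26,1],"angular": [0,0,0]},{"hand": 1,"offset": [1,-26,1],"angular": [0,0,0]}]'

```text
time: 3.2
tool_pos: [0.4992, -0.1449, 0.1923]
tcp_rot: [-0.001, 3.14, 0.0]
wrist_force: [-0.1, 0.0, 0.7]
width: 1.001
```

```bash
python3 - <<'E'
from h import *
s=bot.read_state(); print(s['time'],s['tool_pos'],s['tcp_rot'],np.degrees(s['q']).round(1))
c=bot.read_camera('wrist'); np.savez('pics/w3.npz',**{k:c[k] for k in('frame','mtx','R','t')})
u,v=proj(c,[.528,-.146,.045]).astype(int);print(u,v)
x0,y0=max(u-110,0),max(v-110,0);print(x0,y0)
cv2.imwrite('pics/w3.png',cv2.resize(c['frame'][y0:y0+200,x0:x0+220],None,fx=3,fy=3,interpolation=cv2.INTER_CUBIC))
E
```

```text
3.2 [ 0.49922114 -0.14490777  0.19233158] [-1.09149152e-03  3.13979796e+00  2.82407842e-05] [ -19.    -0.2  113.3    0.    66.8 -109. ]
322 258
212 148
```

View pics/w3.png

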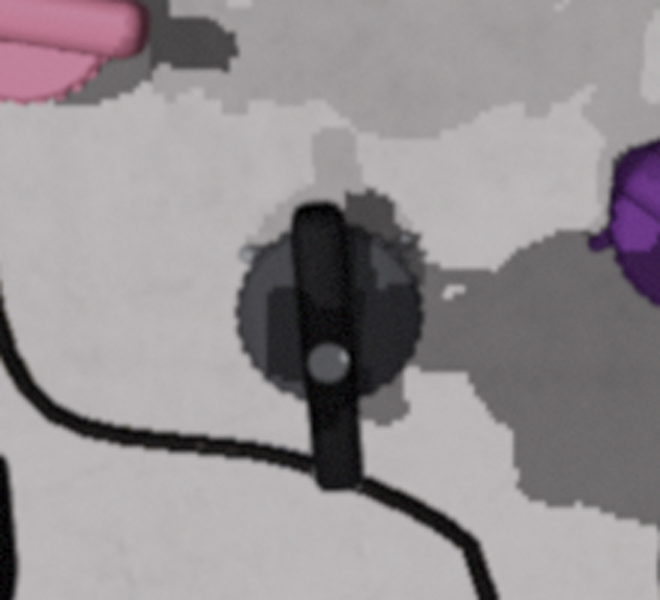

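Plug: the bar runs from crop (318,205) to (340,487), with the centre disk at (328,362). Two pins show at (247,250) and (412,243), both on the −x side, so plug +x points to about world +x.

```bash
python3 - <<'E'
from h import *
c=np.load('pics/w3.npz')
w=lambda p,z: ray(c,(212+p[0]/3-.33,148+p[1]/3-.33),z)[:2]
print('disk',w((328,362),.072)); e1=w((340,487),.072);e0=w((318,205),.052);print(e0,e1,(e0+e1)/2,np.linalg.norm(e1-e0),np.degrees(np.arctan2(*(e1-e0)[::-1])))
l0,l1=w((303,300),.072),w((318,480),.072); r0,r1=w((347,300),.072),w((361,480),.072)
for a,b in((l0,l1),(r0,r1)): print(np.degrees(np.arctan2(*(b-a)[::-1])))
print('pins',w((247,250),.010),w((412,243),.010))
# mask-based axis of bar
f=c['frame'][148:348,212:432]; m=(f.max(2)<38).astype(np.uint8); cs,_=cv2.findContours(m,cv2.RETR_EXTERNAL,cv2.CHAIN_APPROX_NONE)
for k in cs:
    if cv2.contourArea(k)>200: print(cv2.minAreaRect(k),cv2.boundingRect(k))
E
```

```text
disk [ 0.52703959 -0.14736802]
[ 0.49022569 -0.15015653] [ 0.5624479  -0.14422611] [ 0.52633679 -0.14719132] 0.07246528156335053 4.694225516832776
4.105532436527137
4.443121437719806
pins [ 0.51364259 -0.17289481] [ 0.51135057 -0.12209534]
((80.24070739746094, 151.84803771972656), (143.76190185546875, 128.9945068359375), 70.97439575195312) (0, 68, 165, 132)
```

Request:
drive_tool --deltas '[{"hand": 0.5,"offset": [1,-0.1,-2],"angular": [0,0,2.2]},{"hand": 0.5,"offset": [2,-0.2,-4],"angular": [0,0,4.4]},{"hand": 0.5,"offset": [2.7,-0.2,-6],"angular": [0,0,4.4]},{"hand": 0.5,"offset": [2.7,-0.2,-8],"angular": [0,0,4.4]},{"hand": 0.5,"offset": [2.7,-0.2,-8],"angular": [0,0,4.4]}]'

```text
time: 3.88
tool_pos: [0.5241, -0.1458, 0.109]
tcp_rot: [0.123, -3.135, -0.003]
wrist_force: [0.5, -0.3, 0.0]
width: 0.502
```

```bash
python3 - <<'E'
from h import *
s=bot.read_state(); print(s['time'],s['tool_pos'],s['tcp_rot'],s['width'],np.degrees(s['q']).round(1))
c=bot.read_camera('wrist'); cv2.imwrite('pics/w4.png',c['frame']); np.savez('pics/w4.npz',**{k:c[k] for k in('frame','mtx','R','t')})
print(proj(c,[.5265,-.1473,.072]))
E
```

```text
3.875 [ 0.52412523 -0.14579343  0.10896181] [ 1.23168322e-01 -3.13478857e+00 -2.76498896e-03] 0.502302710247393 [ -18.2    7.5  114.7    0.    58.1 -112.7]
[320.74226986 278.92668396]
```

View pics/w4.png

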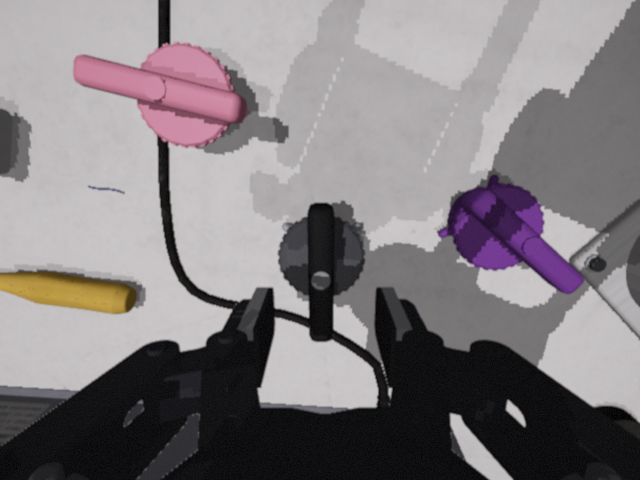

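The bar is upright in the image with the disk at (320,281), midway between the fingers. I descend and grip.

Request:
drive_tool --deltas '[{"hand": 0.5,"force": 60,"offset": [0.2,-0.1,-2],"angular": [0,0,0]},{"hand": 0.5,"offset": [0.2,-0.1,-4],"angular": [0,0,0]},{"hand": 0.5,"offset": [0.2,-0.1,-5.5],"angular": [0,0,0]},{"hand": 0.5,"offset": [0.2,-0.1,-6.4],"angular": [0,0,0]},{"hand": 0.5,"offset": [0.2,-0.1,-6.4],"angular": [0,0,0]},{"hand": 0,"offset": [0.2,-0.1,-6.4],"angular": [0,0,0]},{"hand": 0,"offset": [0.2,-0.1,-6.4],"angular": [0,0,0]},{"hand": 0,"offset": [0.2,-0.1,-6.4],"angular": [0,0,0]}]' --force 60

```text
invalid input
```

Request:
drive_tool --deltas '[{"hand": 0.5,"offset": [0.2,-0.1,-2],"angular": [0,0,0]},{"hand": 0.5,"offset": [0.2,-0.1,-4],"angular": [0,0,0]},{"hand": 0.5,"offset": [0.2,-0.1,-5.5],"angular": [0,0,0]},{"hand": 0.5,"offset": [0.2,-0.1,-6.4],"angular": [0,0,0]},{"hand": 0.5,"offset": [0.2,-0.1,-6.4],"angular": [0,0,0]},{"hand": 0,"offset": [0.2,-0.1,-6.4],"angular": [0,0,0]},{"hand": 0,"offset": [0.2,-0.1,-6.4],"angular": [0,0,0]},{"hand": 0,"offset": [0.2,-0.1,-6.4],"angular": [0,0,0]}]' --force 60

```text
time: 4.92
tool_pos: [0.5285, -0.1485, 0.048]
tcp_rot: [-0.122, 3.138, -0.001]
wrist_force: [-0.9, -0.1, 2.6]
width: 0.148
```

Request:
drive_tool --deltas '[{"hand": 0,"offset": [0,0,0],"angular": [0,0,0]},{"hand": 0,"offset": [0,0,0],"angular": [0,0,0]}]'

```text
time: 5.18
tool_pos: [0.5285, -0.1485, 0.048]
tcp_rot: [-0.122, 3.138, -0.001]
wrist_force: [0.3, -0.3, 5.9]
width: 0.152
```

Request:
drive_tool --deltas '[{"hand": 0,"offset": [0,0,2],"angular": [0,0,0]},{"hand": 0,"offset": [0,0,5],"angular": [0,0,0]},{"hand": 0,"offset": [0,0,8],"angular": [0,0,0]},{"hand": 0,"offset": [0,0,11],"angular": [0,0,0]},{"hand": 0,"offset": [0,0,12],"angular": [0,0,0]},{"hand": 0,"offset": [0,0,12],"angular": [0,0,0]}]'

```text
time: 5.92
tool_pos: [0.5276, -0.1482, 0.1667]
tcp_rot: [0.122, -3.139, -0.0]
wrist_force: [-0.3, -0.6, -2.2]
width: 0.148
```

Request:
drive_tool --deltas '[{"hand": 0,"offset": [0,3,0],"angular": [0,0,-9]},{"hand": 0,"offset": [0,6.5,0],"angular": [0,0,-18]},{"hand": 0,"offset": [0,10,0],"angular": [0,0,-27]},{"hand": 0,"offset": [-0.4,14,0],"angular": [0,0,-36]},{"hand": 0,"offset": [-0.8,18,0],"angular": [0,0,-45]},{"hand": 0,"offset": [-1.2,22,0],"angular": [0,0,-54]},{"hand": 0,"offset": [-1.2,25,0],"angular": [0,0,-63]},{"hand": 0,"offset": [-1.2,26.2,0],"angular": [0,0,-72]}]'

```text
time: 6.92
tool_pos: [0.514, 0.1152, 0.1646]
tcp_rot: [-1.749, -2.606, 0.004]
wrist_force: [-0.4, -0.5, -2.5]
width: 0.149
```

Request:
drive_tool --deltas '[{"hand": 0,"offset": [0,0,-0.5],"angular": [0,0,-1]},{"hand": 0,"offset": [0,0,-1],"angular": [0,0,-1]},{"hand": 0,"offset": [0,0,-1],"angular": [0,0,-1]},{"hand": 0,"offset": [0,0,-1],"angular": [0,0,-1]}]'

```text
time: 7.42
tool_pos: [0.5157, 0.1131, 0.1569]
tcp_rot: [-1.769, -2.596, 0.001]
wrist_force: [0.2, -0.4, -2.7]
width: 0.154
```

```bash
cat >> h.py <<'E'
def st():
    s=bot.read_state(); r=s['tcp_rot']; n=np.linalg.norm(r); 
    from scipy.spatial.transform import Rotation as Ro
    M=Ro.from_rotvec(r).as_matrix(); print('t',s['time'],'pos',s['tool_pos'].round(4),'yaw',np.degrees(np.arctan2(-M[1,0],-M[0,0])).round(2),'tilt',M[:2,2].round(4),'F',s['wrist_force'].round(1),'T',s['torque'].round(2),'w',round(s['width'],3),np.degrees(s['q']).round(1))
    return s
E
python3 - <<'E'
from h import *
st()
ims=[]
for n in('wrist','side','top'):
    c=bot.read_camera(n); np.savez(f'pics/{n}5.npz',**{k:c[k] for k in('frame','mtx','R','t')})
    ims.append(c)
w,s,t=ims
u,v=proj(s,[.515,.114,.09]).astype(int); print(u,v)
sc=cv2.resize(s['frame'][v-65:v+65,u-65:u+65],(390,390),interpolation=cv2.INTER_CUBIC)
cv2.imwrite('pics/v5.png',np.hstack([cv2.resize(w['frame'],(400,300)),np.zeros((300,10,3),np.uint8),sc[:300]]) if 0 else np.hstack([np.vstack([cv2.resize(w['frame'][:,60:580],(400,369)),np.zeros((21,400,3),np.uint8)]),sc]))
E
```

```text
t 7.425 pos [0.5157 0.1131 0.1569] yaw -68.55 tilt [-0.0004 -0.0001] F [ 0.2 -0.4 -2.7] T [ 0.03 -0.04  0.03] w 0.154 [  9.7   2.7 114.4  -0.   63.  -11.8]
240 202
```

View pics/v5.png

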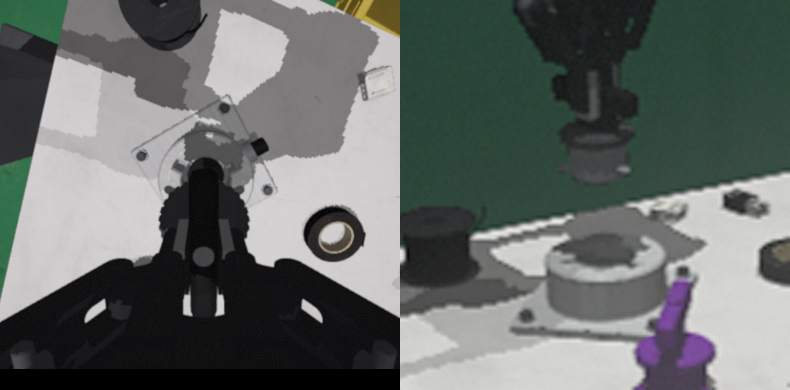

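Plug held upright (side view), disk at about wrist pixel (325,333). I use the disk to find where the plug axis lies relative to the TCP.

```bash
python3 - <<'E'
from h import *
c=np.load('pics/wrist5.npz'); g=cv2.cvtColor(c['frame'],cv2.COLOR_BGR2GRAY)[310:356,300:350]
m=(g>55).astype(np.uint8); k,_=cv2.findContours(m,0,2)
for q in k:
    if cv2.contourArea(q)>40: 
        (x,y),r=cv2.minEnclosingCircle(q); p=(x+300,y+310); print(p,r,ray(c,p,.181))
c=np.load('pics/w3.npz'); print(proj(c,[.5265,-.1473,.072]))
print(c['R'],-c['R'].T@c['t'])
# rim features again from this camera? slot positions check with w1
E
```

```text
(324.261905670166, 333.4047622680664) 13.478266716003418 [0.51498797 0.11353379 0.181     ]
[321.09064967 267.67921319]
[[-1.11521556e-03  9.99999108e-01 -7.35194243e-04]
 [ 9.60546247e-01  1.27568756e-03  2.78117386e-01]
 [ 2.78118075e-01 -3.96027236e-04 -9.60546813e-01]] [ 0.42812268 -0.14475233  0.33483814]
```

Plug axis is about (0.515,0.1135) against the socket at (0.5155,0.1138), and the yaw of −68.5° lies within the slot estimates (−67.9 to −69.3°). I descend gently, watching the force.

Request:
drive_tool --deltas '[{"hand": 0,"offset": [0.05,0.03,-2],"angular": [0,0,0]},{"hand": 0,"offset": [0.05,0.03,-4],"angular": [0,0,0]},{"hand": 0,"offset": [0.05,0.03,-5.3],"angular": [0,0,0]},{"hand": 0,"offset": [0.05,0.03,-5.8],"angular": [0,0,0]},{"hand": 0,"offset": [0.05,0.03,-6],"angular": [0,0,0]},{"hand": 0,"offset": [0.05,0.03,-6],"angular": [0,0,0]}]'

```text
time: 8.32
tool_pos: [0.5168, 0.1141, 0.0977]
tcp_rot: [1.768, 2.596, 0.001]
wrist_force: [0.5, 0.4, -2.1]
width: 0.152
```

Request:
drive_tool --deltas '[{"hand": 0,"offset": [0,0,-0.2],"angular": [0,0,0]},{"hand": 0,"offset": [0,0,-0.4],"angular": [0,0,0]},{"hand": 0,"offset": [0,0,-0.6],"angular": [0,0,0]},{"hand": 0,"offset": [0,0,-0.8],"angular": [0,0,0]},{"hand": 0,"offset": [0,0,-0.8],"angular": [0,0,0]}]'

```text
time: 8.95
tool_pos: [0.516, 0.114, 0.0889]
tcp_rot: [-1.769, -2.596, 0.001]
wrist_force: [1.1, 0.4, -2.1]
width: 0.152
```

```bash
python3 -c "
from h import *
st()"
```

```text
t 8.95 pos [0.516  0.114  0.0889] yaw -68.53 tilt [-0.0006 -0.0001] F [ 1.1  0.4 -2.1] T [-0.03  0.01 -0.03] w 0.152 [  9.8   7.1 117.6   0.   55.4 -11.7]
```

Request:
drive_tool --deltas '[{"hand": 0,"offset": [0,0,-0.1],"angular": [0,0,0]},{"hand": 0,"offset": [0,0,-0.2],"angular": [0,0,0]},{"hand": 0,"offset": [0,0,-0.3],"angular": [0,0,0]},{"hand": 0,"offset": [0,0,-0.4],"angular": [0,0,0]},{"hand": 0,"offset": [0,0,-0.4],"angular": [0,0,0]}]'

```text
time: 9.57
tool_pos: [0.5166, 0.114, 0.0852]
tcp_rot: [1.769, 2.596, 0.0]
wrist_force: [0.8, -1.0, -3.0]
width: 0.15
```

```bash
python3 -c "
from h import *
st()"
```

```text
t 9.575 pos [0.5166 0.114  0.0852] yaw -68.53 tilt [ 0.0006 -0.0001] F [ 0.8 -1.  -3. ] T [-0.14 -0.24  0.  ] w 0.15 [  9.7   7.4 117.7  -0.   54.9 -11.7]
```

Request:
drive_tool --deltas '[{"hand": 0,"offset": [0,0,-0.1],"angular": [0,0,0]},{"hand": 0,"offset": [0,0,-0.2],"angular": [0,0,0]},{"hand": 0,"offset": [0,0,-0.3],"angular": [0,0,0]},{"hand": 0,"offset": [0,0,-0.3],"angular": [0,0,0]}]'

```text
time: 10.07
tool_pos: [0.5166, 0.1139, 0.0822]
tcp_rot: [1.769, 2.596, 0.0]
wrist_force: [1.9, -1.7, -1.2]
width: 0.153
```

```bash
python3 -c "
from h import *
st()"
```

```text
t 10.075 pos [0.5166 0.1139 0.0822] yaw -68.54 tilt [ 0.0006 -0.0001] F [ 1.9 -1.7 -1.2] T [-0.23 -0.39  0.01] w 0.153 [  9.7   7.6 117.8  -0.   54.5 -11.7]
```

Request:
drive_tool --deltas '[{"hand": 0,"offset": [0.04,-0.04,-0.1],"angular": [0,0,0]},{"hand": 0,"offset": [0.04,-0.04,-0.2],"angular": [0,0,0]},{"hand": 0,"offset": [0.04,-0.04,-0.3],"angular": [0,0,0]},{"hand": 0,"offset": [0.04,-0.04,-0.4],"angular": [0,0,0]},{"hand": 0,"offset": [0.04,-0.04,-0.4],"angular": [0,0,0]}]'

```text
time: 10.7
tool_pos: [0.5165, 0.1136, 0.078]
tcp_rot: [-1.769, -2.596, 0.0]
wrist_force: [0.1, -1.0, -3.8]
width: 0.15
```

```bash
python3 -c "
from h import *
st()"
```

```text
t 10.7 pos [0.5165 0.1136 0.078 ] yaw -68.54 tilt [-0.0003 -0.    ] F [ 0.1 -1.  -3.8] T [-0.11 -0.27 -0.02] w 0.15 [  9.7   7.9 118.    0.   54.1 -11.8]
```

Request:
drive_tool --deltas '[{"hand": 0,"offset": [0.02,-0.02,-0.1],"angular": [0,0,0]},{"hand": 0,"offset": [0.02,-0.02,-0.2],"angular": [0,0,0]},{"hand": 0,"offset": [0.02,-0.02,-0.3],"angular": [0,0,0]},{"hand": 0,"offset": [0.02,-0.02,-0.4],"angular": [0,0,0]},{"hand": 0,"offset": [0.02,-0.02,-0.5],"angular": [0,0,0]},{"hand": 0,"offset": [0.02,-0.02,-0.5],"angular": [0,0,0]}]'

```text
time: 11.45
tool_pos: [0.5167, 0.1135, 0.0731]
tcp_rot: [-1.769, -2.596, 0.0]
wrist_force: [-0.1, 0.1, -2.4]
width: 0.149
```

```bash
python3 -c "
from h import *
st()"
```

```text
t 11.45 pos [0.5167 0.1135 0.0731] yaw -68.53 tilt [-0.0003  0.    ] F [-0.1  0.1 -2.4] T [-0.03  0.06  0.06] w 0.149 [  9.7   8.3 118.2   0.   53.5 -11.8]
```

Centred, with no side force. I press on onto the sprung seat.

Request:
drive_tool --deltas '[{"hand": 0,"offset": [0,0,-0.1],"angular": [0,0,0]},{"hand": 0,"offset": [0,0,-0.2],"angular": [0,0,0]},{"hand": 0,"offset": [0,0,-0.2],"angular": [0,0,0]}]'

```text
time: 11.82
tool_pos: [0.5169, 0.1135, 0.0714]
tcp_rot: [-1.769, -2.596, -0.0]
wrist_force: [-1.2, -1.4, 2.3]
width: 0.152
```

```bash
python3 -c "
from h import *
st()"
```

```text
t 11.825 pos [0.5169 0.1135 0.0714] yaw -68.54 tilt [0.     0.0001] F [-1.2 -1.4  2.3] T [ 0.    0.36 -0.02] w 0.152 [  9.7   8.4 118.2   0.   53.3 -11.8]
```

Request:
drive_tool --deltas '[{"hand": 0,"offset": [0,0,-0.1],"angular": [0,0,0]},{"hand": 0,"offset": [0,0,-0.1],"angular": [0,0,0]}]'

```text
time: 12.08
tool_pos: [0.5169, 0.1135, 0.0704]
tcp_rot: [1.769, 2.596, 0.0]
wrist_force: [-2.1, 1.0, 2.1]
width: 0.151
```

```bash
python3 -c "
from h import *
st()"
```

```text
t 12.075 pos [0.5169 0.1135 0.0704] yaw -68.54 tilt [0.0001 0.0001] F [-2.1  1.   2.1] T [-0.    0.47 -0.03] w 0.151 [  9.7   8.5 118.2   0.   53.2 -11.8]
```

Request:
drive_tool --deltas '[{"hand": 0,"offset": [-0.02,0,-0.1],"angular": [0,0,0]},{"hand": 0,"offset": [-0.02,0,-0.1],"angular": [0,0,0]}]'

```text
time: 12.32
tool_pos: [0.517, 0.1135, 0.0695]
tcp_rot: [1.769, 2.596, 0.001]
wrist_force: [-1.7, -1.5, 5.2]
width: 0.153
```

```bash
python3 -c "
from h import *
st()"
```

```text
t 12.325 pos [0.517  0.1135 0.0695] yaw -68.53 tilt [0.0006 0.0001] F [-1.7 -1.5  5.2] T [-0.07  0.45 -0.03] w 0.153 [  9.7   8.6 118.3   0.   53.1 -11.8]
```

Request:
drive_tool --deltas '[{"hand": 0,"offset": [-0.02,0,-0.07],"angular": [0,0,0]},{"hand": 0,"offset": [-0.02,0,-0.07],"angular": [0,0,0]}]'

```text
time: 12.58
tool_pos: [0.517, 0.1135, 0.0692]
tcp_rot: [1.768, 2.596, 0.001]
wrist_force: [-2.3, -0.4, 7.3]
width: 0.15
```

```bash
python3 -c "
from h import *
st()"
```

```text
t 12.575 pos [0.517  0.1135 0.0692] yaw -68.54 tilt [0.001  0.0001] F [-2.3 -0.4  7.3] T [-0.11  0.63  0.02] w 0.15 [  9.7   8.6 118.3  -0.   53.  -11.8]
```

Bottomed (about 9.7 N on the plug, z stopped). Now I turn clockwise in small steps.

Request:
drive_tool --deltas '[{"hand": 0,"offset": [-0.03,0,0],"angular": [0,0,-3]},{"hand": 0,"offset": [-0.03,0,0],"angular": [0,0,-6]},{"hand": 0,"offset": [-0.03,0,0],"angular": [0,0,-8]},{"hand": 0,"offset": [-0.03,0,0],"angular": [0,0,-8]}]'

```text
time: 13.08
tool_pos: [0.5174, 0.1133, 0.0694]
tcp_rot: [1.944, 2.465, 0.002]
wrist_force: [-0.7, -0.8, 5.8]
width: 0.153
```

```bash
python3 -c "
from h import *
st()"
```

```text
t 13.075 pos [0.5174 0.1133 0.0694] yaw -76.54 tilt [ 0.0026 -0.0002] F [-0.7 -0.8  5.8] T [-0.27  0.27  0.04] w 0.153 [  9.7   8.6 118.3  -0.   53.   -3.8]
```

Request:
drive_tool --deltas '[{"hand": 0,"offset": [-0.02,0,0],"angular": [0,0,-3]},{"hand": 0,"offset": [-0.02,0,0],"angular": [0,0,-6]},{"hand": 0,"offset": [-0.02,0,0],"angular": [0,0,-6]}]'

```text
time: 13.45
tool_pos: [0.5174, 0.1131, 0.0694]
tcp_rot: [2.071, 2.359, 0.003]
wrist_force: [-0.5, -2.1, 5.2]
width: 0.146
```

```bash
python3 -c "
from h import *
st()"
```

```text
t 13.45 pos [0.5174 0.1131 0.0694] yaw -82.54 tilt [ 0.0029 -0.0004] F [-0.5 -2.1  5.2] T [-0.33  0.19 -0.03] w 0.146 [ 9.700e+00  8.500e+00  1.183e+02 -1.000e-01  5.290e+01  2.300e+00]
```

Request:
drive_tool --deltas '[{"hand": 0,"offset": [0,0,-0.02],"angular": [0,0,-3]},{"hand": 0,"offset": [0,0,-0.04],"angular": [0,0,-6]},{"hand": 0,"offset": [0,0,-0.04],"angular": [0,0,-6]}]'

```text
time: 13.82
tool_pos: [0.5175, 0.113, 0.0693]
tcp_rot: [2.191, 2.248, 0.003]
wrist_force: [-1.5, -2.8, 7.0]
width: 0.145
```

```bash
python3 -c "
from h import *
st()"
```

```text
t 13.825 pos [0.5175 0.113  0.0693] yaw -88.54 tilt [ 0.0029 -0.0006] F [-1.5 -2.8  7. ] T [-0.43  0.36 -0.03] w 0.145 [ 9.700e+00  8.600e+00  1.183e+02 -1.000e-01  5.290e+01  8.300e+00]
```

Request:
drive_tool --deltas '[{"hand": 0,"offset": [-0.02,-0.03,0],"angular": [0,0,-3]},{"hand": 0,"offset": [-0.02,-0.04,-0.02],"angular": [0,0,-6]},{"hand": 0,"offset": [-0.02,-0.04,-0.02],"angular": [0,0,-6]}]'

```text
time: 14.2
tool_pos: [0.5174, 0.1128, 0.0692]
tcp_rot: [2.306, 2.13, 0.003]
wrist_force: [-1.6, -2.4, 7.9]
width: 0.151
```

```bash
python3 -c "
from h import *
st()"
```

```text
t 14.2 pos [0.5174 0.1128 0.0692] yaw -94.55 tilt [ 0.0031 -0.0003] F [-1.6 -2.4  7.9] T [-0.37  0.34 -0.05] w 0.151 [ 9.600e+00  8.500e+00  1.184e+02 -1.000e-01  5.290e+01  1.420e+01]
```

Request:
drive_tool --deltas '[{"hand": 0,"offset": [-0.02,-0.03,-0.02],"angular": [0,0,-3]},{"hand": 0,"offset": [-0.02,-0.03,-0.05],"angular": [0,0,-6]},{"hand": 0,"offset": [-0.02,-0.03,-0.05],"angular": [0,0,-6]}]'

```text
time: 14.58
tool_pos: [0.5172, 0.1126, 0.0686]
tcp_rot: [2.415, 2.006, 0.004]
wrist_force: [-0.8, -1.5, 6.8]
width: 0.149
```

```bash
python3 -c "
from h import *
st()"
```

```text
t 14.575 pos [0.5172 0.1126 0.0686] yaw -100.55 tilt [ 0.0034 -0.0001] F [-0.8 -1.5  6.8] T [-0.28  0.31 -0.01] w 0.149 [  9.6   8.6 118.4  -0.   52.8  20.2]
```

Request:
drive_tool --deltas '[{"hand": 0,"offset": [-0.01,-0.02,-0.03],"angular": [0,0,-3]},{"hand": 0,"offset": [-0.01,-0.02,-0.07],"angular": [0,0,-6]},{"hand": 0,"offset": [-0.01,-0.02,-0.07],"angular": [0,0,-6]}]'

```text
time: 14.95
tool_pos: [0.5173, 0.1125, 0.0681]
tcp_rot: [2.516, 1.877, 0.004]
wrist_force: [-0.2, -1.5, 8.3]
width: 0.148
```

```bash
python3 -c "
from h import *
st()"
```

```text
t 14.95 pos [0.5173 0.1125 0.0681] yaw -106.56 tilt [0.0035 0.    ] F [-0.2 -1.5  8.3] T [-0.28  0.26 -0.01] w 0.148 [  9.6   8.6 118.5  -0.   52.7  26.2]
```

Request:
drive_tool --deltas '[{"hand": 0,"offset": [-0.01,-0.02,-0.03],"angular": [0,0,-3]},{"hand": 0,"offset": [-0.01,-0.02,-0.07],"angular": [0,0,-6]},{"hand": 0,"offset": [-0.01,-0.02,-0.07],"angular": [0,0,-6]}]'

```text
time: 15.32
tool_pos: [0.5173, 0.1126, 0.0675]
tcp_rot: [2.612, 1.743, 0.006]
wrist_force: [-0.8, -0.7, 8.5]
width: 0.149
```

```bash
python3 -c "
from h import *
st()"
```

```text
t 15.325 pos [0.5173 0.1126 0.0675] yaw -112.56 tilt [0.0039 0.0005] F [-0.8 -0.7  8.5] T [-0.05  0.31 -0.01] w 0.149 [  9.6   8.6 118.5  -0.   52.7  32.1]
```

Request:
drive_tool --deltas '[{"hand": 0,"offset": [-0.01,-0.01,-0.03],"angular": [0,0,-3]},{"hand": 0,"offset": [-0.01,-0.01,-0.06],"angular": [0,0,-6]},{"hand": 0,"offset": [-0.01,-0.01,-0.06],"angular": [0,0,-6]}]'

```text
time: 15.7
tool_pos: [0.5175, 0.1127, 0.0671]
tcp_rot: [2.7, 1.604, 0.007]
wrist_force: [-0.6, -0.8, 8.7]
width: 0.148
```

```bash
python3 -c "
from h import *
st()"
```

```text
t 15.7 pos [0.5175 0.1127 0.0671] yaw -118.56 tilt [0.0044 0.0009] F [-0.6 -0.8  8.7] T [0.09 0.23 0.01] w 0.148 [  9.6   8.7 118.5   0.   52.6  38.1]
```

Request:
drive_tool --deltas '[{"hand": 0,"offset": [-0.01,-0.01,-0.03],"angular": [0,0,-2]},{"hand": 0,"offset": [-0.01,-0.01,-0.04],"angular": [0,0,-4]},{"hand": 0,"offset": [-0.01,-0.01,-0.04],"angular": [0,0,-4]}]'

```text
time: 16.08
tool_pos: [0.5175, 0.1127, 0.0668]
tcp_rot: [2.754, 1.509, 0.007]
wrist_force: [-0.4, -0.3, 9.5]
width: 0.152
```

```bash
python3 -c "
from h import *
st()"
```

```text
t 16.075 pos [0.5175 0.1127 0.0668] yaw -122.55 tilt [0.0047 0.0011] F [-0.4 -0.3  9.5] T [0.16 0.26 0.05] w 0.152 [  9.6   8.7 118.5   0.   52.5  42.1]
```

Request:
drive_tool --deltas '[{"hand": 0,"offset": [0,0,-0.03],"angular": [0,0,-2]},{"hand": 0,"offset": [0,0,-0.03],"angular": [0,0,-2]}]'

```text
time: 16.32
tool_pos: [0.5176, 0.1127, 0.0666]
tcp_rot: [2.78, 1.461, 0.008]
wrist_force: [-0.8, 0.9, 10.8]
width: 0.155
```

```bash
python3 -c "
from h import *
st()"
```

```text
t 16.325 pos [0.5176 0.1127 0.0666] yaw -124.55 tilt [0.0048 0.0011] F [-0.8  0.9 10.8] T [ 0.16  0.27 -0.02] w 0.155 [  9.6   8.7 118.5   0.   52.5  44.1]
```

Request:
drive_tool --deltas '[{"hand": 0,"offset": [0,0,-0.03],"angular": [0,0,-2]},{"hand": 0,"offset": [0,0,-0.03],"angular": [0,0,-2]}]'

```text
time: 16.58
tool_pos: [0.5176, 0.1127, 0.0664]
tcp_rot: [2.805, 1.412, 0.008]
wrist_force: [-0.2, 1.1, 10.2]
width: 0.151
```

```bash
python3 -c "
from h import *
st()"
```

```text
t 16.575 pos [0.5176 0.1127 0.0664] yaw -126.55 tilt [0.005  0.0011] F [-0.2  1.1 10.2] T [ 0.12  0.26 -0.03] w 0.151 [  9.6   8.7 118.5   0.   52.5  46.1]
```

Request:
drive_tool --deltas '[{"hand": 0,"offset": [0,0,-0.03],"angular": [0,0,-2]},{"hand": 0,"offset": [0,0,-0.03],"angular": [0,0,-2]}]'

```text
time: 16.82
tool_pos: [0.5177, 0.1127, 0.0662]
tcp_rot: [2.829, 1.363, 0.008]
wrist_force: [-1.7, 0.3, 9.6]
width: 0.152
```

```bash
python3 -c "
from h import *
st()"
```

```text
t 16.825 pos [0.5177 0.1127 0.0662] yaw -128.55 tilt [0.0051 0.0011] F [-1.7  0.3  9.6] T [0.14 0.29 0.07] w 0.152 [  9.6   8.7 118.5   0.   52.4  48.1]
```

Request:
drive_tool --deltas '[{"hand": 0,"offset": [0,0,-0.03],"angular": [0,0,-2]},{"hand": 0,"offset": [0,0,-0.03],"angular": [0,0,-2]}]'

```text
time: 17.08
tool_pos: [0.5178, 0.1128, 0.066]
tcp_rot: [2.853, 1.314, 0.008]
wrist_force: [-1.1, 0.7, 10.7]
width: 0.15
```

```bash
python3 -c "
from h import *
st()"
```

```text
t 17.075 pos [0.5178 0.1128 0.066 ] yaw -130.55 tilt [0.0052 0.0013] F [-1.1  0.7 10.7] T [0.29 0.33 0.04] w 0.15 [  9.6   8.7 118.5   0.   52.4  50.1]
```

Request:
drive_tool --deltas '[{"hand": 0,"offset": [0,0,-0.03],"angular": [0,0,-2]},{"hand": 0,"offset": [0,0,-0.03],"angular": [0,0,-2]}]'

```text
time: 17.32
tool_pos: [0.5179, 0.1129, 0.0658]
tcp_rot: [2.875, 1.264, 0.009]
wrist_force: [-1.7, 1.4, 11.4]
width: 0.151
```

```bash
python3 -c "
from h import *
st()"
```

```text
t 17.325 pos [0.5179 0.1129 0.0658] yaw -132.56 tilt [0.0054 0.0014] F [-1.7  1.4 11.4] T [0.23 0.39 0.03] w 0.151 [  9.6   8.8 118.5   0.   52.4  52.1]
```

Request:
drive_tool --deltas '[{"hand": 0,"offset": [-0.02,0.01,-0.02],"angular": [0,0,-2]},{"hand": 0,"offset": [-0.02,0.01,-0.02],"angular": [0,0,-2]}]'

```text
time: 17.58
tool_pos: [0.5179, 0.113, 0.0657]
tcp_rot: [2.897, 1.213, 0.009]
wrist_force: [-0.9, 1.1, 12.0]
width: 0.15
```

```bash
python3 -c "
from h import *
st()"
```

```text
t 17.575 pos [0.5179 0.113  0.0657] yaw -134.55 tilt [0.0059 0.0015] F [-0.9  1.1 12. ] T [0.26 0.25 0.02] w 0.15 [  9.6   8.8 118.6   0.   52.3  54.1]
```

Request:
drive_tool --deltas '[{"hand": 0,"offset": [-0.02,0.01,-0.02],"angular": [0,0,-2]},{"hand": 0,"offset": [-0.02,0.01,-0.02],"angular": [0,0,-2]}]'

```text
time: 17.82
tool_pos: [0.5177, 0.113, 0.0656]
tcp_rot: [2.917, 1.163, 0.009]
wrist_force: [-0.9, 1.0, 12.2]
width: 0.152
```

```bash
python3 -c "
from h import *
st()"
```

```text
t 17.825 pos [0.5177 0.113  0.0656] yaw -136.53 tilt [0.0058 0.0012] F [-0.9  1.  12.2] T [0.19 0.3  0.13] w 0.152 [  9.6   8.8 118.6   0.   52.3  56.1]
```

Request:
drive_tool --deltas '[{"hand": 0,"offset": [0,0,0],"angular": [0,0,-1.5]},{"hand": 0,"offset": [0,0,0],"angular": [0,0,-1.5]}]'

```text
time: 18.08
tool_pos: [0.5174, 0.113, 0.0656]
tcp_rot: [2.932, 1.126, 0.008]
wrist_force: [-1.1, 0.8, 11.8]
width: 0.147
```

```bash
python3 -c "
from h import *
st()"
```

```text
t 18.075 pos [0.5174 0.113  0.0656] yaw -137.98 tilt [0.0054 0.0011] F [-1.1  0.8 11.8] T [0.31 0.43 0.46] w 0.147 [  9.6   8.7 118.6   0.   52.3  57.6]
```

Request:
drive_tool --deltas '[{"hand": 0,"offset": [0,0,0],"angular": [0,0,-1]},{"hand": 0,"offset": [0,0,0],"angular": [0,0,-1]}]'

```text
time: 18.32
tool_pos: [0.5175, 0.1131, 0.0656]
tcp_rot: [2.941, 1.102, 0.009]
wrist_force: [-2.7, 1.6, 12.6]
width: 0.149
```

```bash
python3 -c "
from h import *
st()"
```

```text
t 18.325 pos [0.5175 0.1131 0.0656] yaw -138.92 tilt [0.0055 0.001 ] F [-2.7  1.6 12.6] T [0.34 0.41 0.79] w 0.149 [  9.6   8.7 118.6   0.   52.3  58.6]
```

Request:
drive_tool --deltas '[{"hand": 0,"offset": [0,0,0],"angular": [0,0,-0.5]},{"hand": 0,"offset": [0,0,0],"angular": [0,0,-0.5]}]'

```text
time: 18.58
tool_pos: [0.5175, 0.1131, 0.0656]
tcp_rot: [2.945, 1.09, 0.009]
wrist_force: [-2.1, 0.5, 12.8]
width: 0.15
```

```bash
python3 -c "
from h import *
st()"
```

```text
t 18.575 pos [0.5175 0.1131 0.0656] yaw -139.39 tilt [0.0056 0.0009] F [-2.1  0.5 12.8] T [0.38 0.5  0.91] w 0.15 [  9.6   8.7 118.6  -0.   52.3  59. ]
```

Solid stop: torque rises about 0.3 N m per degree to 0.91 N m, at roughly 70° and z ≈ 17.8 mm. I ease the downward push and the twist, then open the hand.

Request:
drive_tool --deltas '[{"hand": 0,"offset": [0,0,0.05],"angular": [0,0,0]},{"hand": 0,"offset": [0,0,0.1],"angular": [0,0,0]},{"hand": 0,"offset": [0,0,0.1],"angular": [0,0,1]}]'

```text
time: 18.95
tool_pos: [0.5173, 0.1131, 0.0657]
tcp_rot: [2.936, 1.115, 0.008]
wrist_force: [0.2, 1.4, 7.1]
width: 0.154
```

```bash
python3 -c "
from h import *
st()"
```

```text
t 18.95 pos [0.5173 0.1131 0.0657] yaw -138.41 tilt [0.0054 0.001 ] F [0.2 1.4 7.1] T [0.34 0.09 0.47] w 0.154 [  9.6   8.7 118.6   0.   52.4  58. ]
```

Request:
drive_tool --deltas '[{"hand": 0,"offset": [0,0,0.05],"angular": [0,0,0.5]},{"hand": 0,"offset": [0,0,0.1],"angular": [0,0,1]},{"hand": 0.4,"offset": [0,0,0.1],"angular": [0,0,1]},{"hand": 0.4,"offset": [0,0,0.1],"angular": [0,0,1]},{"hand": 0.4,"offset": [0,0,0.1],"angular": [0,0,1]},{"hand": 0.4,"offset": [0,0,0.1],"angular": [0,0,1]}]'

```text
time: 19.7
tool_pos: [0.5142, 0.1121, 0.0646]
tcp_rot: [-2.928, -1.137, 0.002]
wrist_force: [0.0, -0.2, 0.4]
width: 0.399
```

```bash
python3 -c "
from h import *
st()"
```

```text
t 19.7 pos [0.5142 0.1121 0.0646] yaw -137.55 tilt [-0.0011 -0.0003] F [ 0.  -0.2  0.4] T [ 0.   -0.03  0.  ] w 0.399 [  9.6   8.7 118.8  -0.   52.6  57.1]
```

Released cleanly. I retreat straight up and take a look.

Request:
drive_tool --deltas '[{"hand": 0.4,"offset": [0,0,2],"angular": [0,0,0]},{"hand": 0.4,"offset": [0,0,5],"angular": [0,0,0]},{"hand": 0.4,"offset": [0,0,9],"angular": [0,0,0]},{"hand": 0.4,"offset": [0,0,12],"angular": [0,0,0]},{"hand": 0.4,"offset": [0,0,12],"angular": [0,0,0]},{"hand": 0.4,"offset": [0,0,12],"angular": [0,0,0]}]'

```text
time: 20.45
tool_pos: [0.5141, 0.1122, 0.1841]
tcp_rot: [-2.928, -1.137, 0.002]
wrist_force: [-0.0, -0.6, 0.4]
width: 0.399
```

```bash
python3 - <<'E'
from h import *
st()
w=bot.read_camera('wrist'); s=bot.read_camera('side')
u,v=proj(s,[.515,.114,.06]).astype(int)
for z in(.045,.055,.09): print(z,proj(s,[.515,.114,z])-[u-65,v-65])
for z in (.089,.090,.091): print(z,proj(w,[.5155,.1138,z]))
sc=cv2.resize(s['frame'][v-65:v+65,u-65:u+65],(390,390),interpolation=cv2.INTER_CUBIC)
cv2.imwrite('pics/v9.png',np.hstack([np.vstack([cv2.resize(w['frame'][:,60:580],(400,369)),np.zeros((21,400,3),np.uint8)]),sc]))
E
```

```text
t 20.45 pos [0.5141 0.1122 0.1841] yaw -137.54 tilt [-0.0014 -0.0003] F [-0.  -0.6  0.4] T [ 0.01 -0.01  0.05] w 0.399 [  9.6   1.1 113.   -0.   66.   57.1]
0.045 [65.7398175 71.1857083]
0.055 [65.53658343 67.16745922]
0.09 [64.81374941 52.87592289]
0.089 [324.67319725 238.49923577]
0.09 [324.67413752 238.90468912]
0.091 [324.67508514 239.31331782]
```

View pics/v9.png

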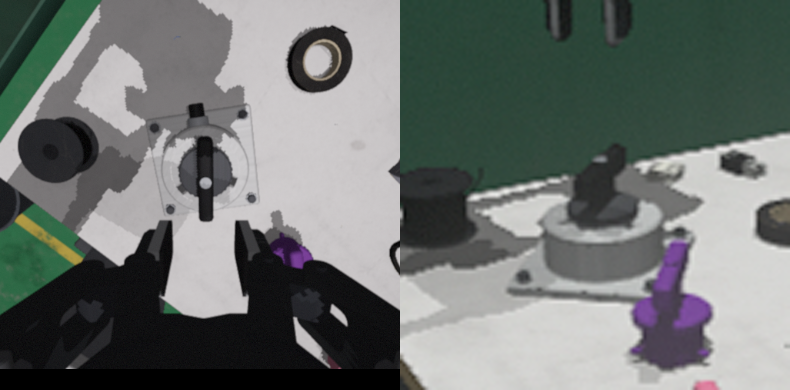

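The plug sits upright with its collar close over the rim. The disk is at wrist pixel (326,238) against (325,239) predicted for the locked pose, and the bar still lines up with the tool, so it hasn't sprung back. Handing in.

```bash
python3 -c "
from h import *
print(bot.finish_job())"
```

```text
the job is handed in; nothing more can be done
None
```

The plug is locked in the socket and released, and the job was handed in at about 20.5 s of the 58 s allowed; no verdict was reported.

- **Insertion:** I gripped the plug by its bar, lifted it about 12 cm and turned it to about −68.5° to match the slots. It went in with side forces under about 3 N and pressed onto the seat with about 10 N.
- **Twist:** I turned it clockwise about 70°, following the grooves down. The torque stayed under about 0.15 N m, then rose about 0.3 N m per degree to 0.91 N m, which I took as the stop. The plug's origin was then about 17.8 mm above the socket's.
- **Release:** I eased off the push and the twist, and the plug did not rise or spring back. I then opened the hand and backed straight up.

**Last checks:** The pictures show the plug upright in the socket, with its centre disk within about 2 pixels of where the locked pose puts it. The wrist force is about zero. In the last pictures the spool had not visibly moved. The counter and screwdriver were not in those pictures and were not checked again, but the arm did not go near them.

**Small disagreements:** The slot angle came out as 52° from the slots and 50.7° from the foot plate, so I used a value in between. While gripped, the tool sat about 2–3 mm from where it went on release, because the plug was held slightly off-centre and the arm gave a little under load.

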